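# Hang a finished plaque on the drying rail and slide it up to the sprung stop

## Robot

A 6-joint arm with a two-finger parallel gripper is mounted at the origin on the work surface. World frame = base frame: x ahead of the robot, y to its left, z up, the work surface at z = 0. Lengths are in m, angles in rad, forces in N, time in s.
With the tool pointing down it reaches from about 0.35 to 0.975 m from the base axis. Payload 4.9 kg.
Tool frame: the origin (TCP) lies on the centre line of the jaws, within the pads' length; the fingertips stand 17 mm ahead of it and the grasp point (between the pads) lies 2 mm behind it; x points along the fingers, y is the direction in which the jaws open and shut, and the axes are right-handed (so a half turn about x gives the same grasp; the last joint's range is limited). The gripper opens to 85 mm and grips with 20 to 120 N. Pads are 22 mm wide; open, the fingers measure 114 mm over their backs; the gripper's body (76 mm by 85 mm) begins 54 mm behind the grasp point. The pads swing forward as they close: fully open they stand 13 mm farther back than shut.
Start: joints at [1.162, 0.053, 1.613, -0, 1.476, -0.119], TCP at [0.179, 0.599, 0.248] pointing down, gripper open.
Joint ranges: [-3.01, 3.01], [-1.01, 2.22], [0.06, 2.58], [-1.02, 4.17], [0.09, 2.62], [-3.14, 3.14]. Speed limits (rad/s): [2.57, 2.57, 3.14, 3.14, 3.14, 3.14].

## Interface

Orientations are given as a unit quaternion [w, x, y, z].
In Python, from plant import status, viewer, manip gives the robot as it stands.
- The arm moves only by the tool drive_tool, never from a script. Its argument "plan" is a list of rows, each a list of 4 numbers: the shift along the tool's x, y, z in m, then the turn about the tool's x in units of 8 degrees (1.0 is 8 degrees). A call has 1 to 12 rows; each row is the pose to reach, as a shift and turn from the pose commanded when the call began, along the tool's axes at that moment; what a row does not reach only later rows make up. A row lasts 1/10 s, in which the tool goes at most 50 mm and 8.59 degrees, less where a joint would pass 70% of its speed; a pose out of reach is approached as far as the arm can. A call with a gripper value outside its range is refused whole. "fingers" is the finger opening in m, from 0 to 0.0854, set as the call begins (left out, the last holds). The fingers move at their own pace and stop on an object; the grip force is fixed at half the most. Time passes only in rows, so rows that repeat a pose let the fingers close. It gives the time, the measured TCP pose, the force and the opening at its end, in the units of the state.
- status.state(): the state, without advancing time (a new reading comes with each control period).
- viewer.grab_frame(name): name is "side" or "top" or "wrist"; returns the picture (384x512x3 uint8, blue, green, red); there is no depth.
- viewer.calibration(name): a dict with "vfov" (degrees; the focal length in pixels is half the picture's height over the tangent of half this angle, whatever the lens; pixels are square), "cx", "cy" (the principal point, pixels), "rvec" (rotation vector, rad) and "tvec" (3), from world to camera coordinates, as OpenCV has them. Camera axes: x right, y down, z forward; pixel columns grow to the right and rows downward; lengths in m; the calibration is good to about 2 mm. A picture is of the moment at which its call begins: read the wrist's pose just before it. calibration takes no time and is no camera call; for the wrist camera it gives the pose at the moment of the call.
- manip.job_done(): hands the job in, once; it reports no verdict.
The state is a dict: "time": time; "joint_pos": joint angles; "joint_vel": joint speeds; "joint_efforts": joint torques, N m; "tool_pos": TCP position; "tool_rot": TCP orientation; "contact_force": force on the tool from outside, world axes, zero at the start; "ft_torque": the same for the moment, N m; "gripper_width": opening from 0.0 (shut) to 1.0 (fully open).
Only numpy, scipy, OpenCV 4.12 (cv2) and the standard library are available. Lean on these libraries where they do the work, as an engineer would, in place of code of your own. Each camera call takes 0.05 s, during which the arm holds its last target. There are 200 camera calls.

## Task

Lift the reindeer plaque out of the slotted stand and hang it by its hook on the open end of the drying rail, where no ledge is above, so that the rail carries its weight. Then slide it gently along the rail, under the ledge, until its hook meets the sprung red disc of the rail stop, and let go of it there, hanging straight and still against the disc, without ever ramming the disc to the bottom of its spring. Leave the star plaque in the stand and the tree plaque on the rail undisturbed.

Things in the scene. Friction and masses are not known exactly. Their poses are not given: they have to be found in the camera images.
- reindeer: Reindeer plaque, 0.15 to 0.26 kg: plywood panel 130 (x) x 8 thick (y) x 112 high, white reindeer on both faces; on top a white batten and a rigid J hook of 5 mm steel wire in the panel's plane. Origin: middle of its lower edge; x along the panel, away from the robot; z up. Centre of mass at x 0, z 75. It stands upright in either slot of the stand.
- reindeer_batten (a point): Centre of the plaque's white wooden batten, the place to grip it: 130 (x) x 16 (y) x 22 (z) mm, centre 121 above the lower edge; axes as the plaque. The hook's shank rises from it at x = -10.5.
- reindeer_hook (a point): Centre of the hook's half-round loop, 176 above the plaque's lower edge, axes as the plaque. Inside width 16, top of the wire 13 above this point, upright shank at x = -10.5, tip on the +x side. Hung on the rail, this point is 1.7 mm below the rail's axis.
- reindeer_tip (a point): End of the hook's wire: x = +15, 13.5 below the loop's centre (wire ends 16 below it, flared outwards). 28 mm is open between tip and batten. To hook on, this tip passes over the rail from the robot's side with the rail between tip and batten, then the plaque is lowered.
- stand: Low wooden stand, 150 (x) x 190 (y), with two slots along x at y = -45 and +45 mm, each 10.4 wide and 44 deep (floor 12, top 56 above the table). Origin on the table under its middle. Plaques stand upright in it, x along the slots, 90 mm apart; lift them over 45 mm straight up to clear it.
- star: Star plaque: as the reindeer plaque but with a red star and red batten, in the other slot. Leave it alone. Same origin and axes.
- tree: Tree plaque: as the reindeer plaque but with a green tree and green batten, hanging on the rail beyond the rail stop, at y = +165 of the rack. Leave it alone. Same origin and axes.
- tree_hook (a point): Centre of the loop of the tree plaque's hook, on the rail; axes as that plaque.
- rack: Drying rack, fixed. Origin on the table under the rail's middle; x away from the robot, y along the rail to the left, z up. Base board 15 high (x -70 to 115, y -235 to 235). Wooden end panel at y = +212 (x -40 to 110). Two white posts at x = 90 to 110, y = -45 and 195, carry the ledge.
- rail_mid (a point): Middle of the rail, on its axis, 230 above the rack's origin; axes as the rack. The rail is a 12 mm steel tube along y from the end panel (y = +212) to a bend at y = -196, where it turns down into an upright leg at y = -220.
- rail_open (a point): Point on the rail's axis in the middle of its open part, at y = -130 of the rack; axes as the rack. Nothing is above the rail from y = -190 to -60.
- ledge_edge (a point): Right-hand end of the clear acrylic ledge over the rail: middle of its front lower edge there, at x = -62, y = -60, 28 above the rail's axis; axes as the rack. The ledge is 15 thick, x -62 to +35, y -60 to the end panel, with pots on it. The hook slides under it but cannot be lifted over the rail there; a gripper holding the batten must lean back towards the robot by some 20 to 45 degrees to follow.
- buffer (a joint): How far the red disc of the rail stop is pressed in, m: 0 free, 0.020 bottomed; spring 0.25 N per mm. The disc (diameter 48, 5 thick, round the rail) stands before a spring and a clamp on the rail. Its free face, towards the open end, is set anywhere from y = 0 to 80 of the rack: not measured, find it by touch or sight. The hook's 5 mm wire meets it.

How it is judged:
By the outcome, as a careful person would: the job done as asked, in the order asked, and still so for the second after the job is handed in, with the robot touching nothing.
It also fails if it takes over 64 s, if anything falls off the work surface, if the arm or the gripper's body presses on something with over 40 N, if the wrist force passes 120 N, or if a joint passes its speed limit or range.

## Working session

There is one attempt and no reset: what is moved stays moved. The work goes in short steps, Python scripts to look and compute and a tool call to move; the robot and the scene stay as the last step left them, time stands still between calls to the robot, and variables do not carry over. Pictures are saved under pics/ and viewed, about 8 in all and at most 12, crops included, and the job is handed in when it is done.

Besides the shell and the picture viewer there is one more tool, called after "Request:" by a JSON object that holds its "api" and its "payload", one argument or row to a line. drive_tool: Moves the arm, as the interface text tells. Its arguments: {"type":"object","properties":{"plan":{"type":"array","items":{"type":"array","items":{"type":"number"}}},"fingers":{"type":"number"}},"required":["plan"]}

```bash
ls; mkdir -p pics; python3 - <<'E'
from plant import status, viewer
import cv2, numpy as np
s=status.state(); print(s)
for n in ("side","top"):
    im=viewer.grab_frame(n); cv2.imwrite(f"pics/{n}0.png",im); print(n,viewer.calibration(n))
a=cv2.imread("pics/side0.png");b=cv2.imread("pics/top0.png")
cv2.imwrite("pics/both0.png",cv2.resize(np.vstack([a,b]),None,fx=0.78,fy=0.78) )
E
```

```text
pics
{'time': 0.0, 'joint_pos': array([ 1.16198892e+00,  5.33764468e-02,  1.61430256e+00,  7.78909981e-06,
        1.47596390e+00, -1.18996718e-01]), 'joint_vel': array([-8.42686319e-05,  1.05897399e-04, -1.81943975e-03, -1.18189172e-03,
       -4.72242715e-04,  2.00945778e-03]), 'joint_efforts': array([-1.05010939e-03, -3.93689525e+01, -3.70175421e+01, -1.67753615e-04,
        7.08385240e-03, -1.28829726e-05]), 'tool_pos': array([0.17836942, 0.59839967, 0.24704571]), 'tool_rot': array([ 0.69950387,  0.10140649,  0.69988733, -0.10280462]), 'contact_force': array([ 0.30846489,  0.36203576, -0.00411126]), 'ft_torque': array([ 0.04629667, -0.00676878, -0.00821826]), 'gripper_width': 0.9987526055449947}
side {'vfov': 51.714941712652134, 'cx': 249.81528535564482, 'cy': 187.49215705610564, 'rvec': array([ 2.32558986, -0.08589625,  0.04664937]), 'tvec': array([-0.60215056,  0.15330253,  1.05509611])}
top {'vfov': 42.04867403437033, 'cx': 262.7184958408634, 'cy': 182.93254583301058, 'rvec': array([ 2.20391527, -2.1572785 ,  0.11265893]), 'tvec': array([-0.02628228,  0.61639895,  1.60270318])}
```

View pics/side0.png

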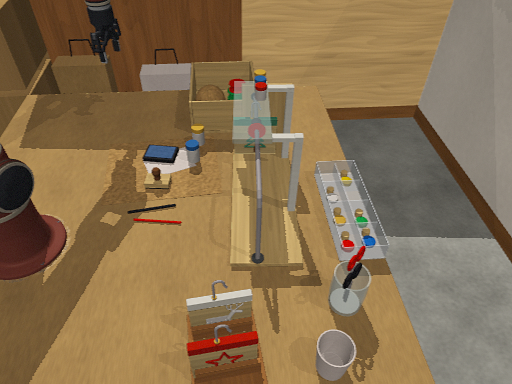

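View pics/top0.png

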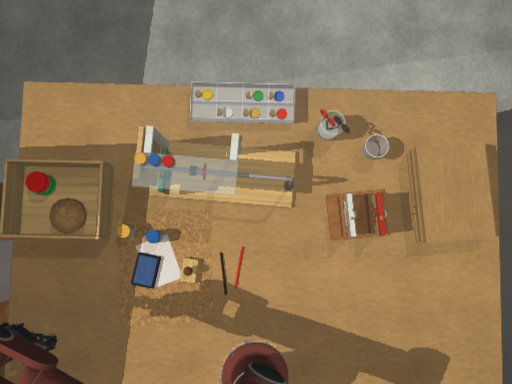

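The side view shows the reindeer plaque (white batten, about (222,300)) behind the star's red batten (225,343), with the rail running from (258,258) up to the disc at (257,131). The top view shows the white batten at (350,214), the red one at (381,214), the open rail from (289,185) to (237,176), and the disc at about (204,172).

```bash
cat > h.py <<'E'
import cv2, numpy as np
from plant import status, viewer
from scipy.spatial.transform import Rotation as R
def cam(n):
    c=viewer.calibration(n); f=192/np.tan(np.radians(c['vfov']/2))
    return np.array([[f,0,c['cx']],[0,f,c['cy']],[0,0,1.]]),cv2.Rodrigues(np.array(c['rvec']))[0],np.array(c['tvec'])
def ray(C,p):
    K,r,t=C; d=r.T@np.linalg.inv(K)@[p[0],p[1],1.]; return -r.T@t,d
def onplane(C,p,z,ax=2):
    o,d=ray(C,p); return o+d*(z-o[ax])/d[ax]
def proj(C,P):
    K,r,t=C; q=K@(r@np.asarray(P)+t); return q[:2]/q[2]
def tri(C1,p1,C2,p2):
    o1,d1=ray(C1,p1);o2,d2=ray(C2,p2)
    s=np.linalg.lstsq(np.c_[d1,-d2],o2-o1,rcond=None)[0]
    a,b=o1+s[0]*d1,o2+s[1]*d2; return (a+b)/2,np.linalg.norm(a-b)
def tool():
    s=status.state(); q=s['tool_rot']; return s['tool_pos'],R.from_quat([q[1],q[2],q[3],q[0]]).as_matrix(),s
def big(mask,roi=None):
    m=np.zeros_like(mask)
    x0,y0,x1,y1=roi or (0,0,512,384); m[y0:y1,x0:x1]=mask[y0:y1,x0:x1]
    cs=cv2.findContours(m,cv2.RETR_EXTERNAL,cv2.CHAIN_APPROX_NONE)[0]
    return max(cs,key=cv2.contourArea)
E
python3 - <<'E'
from h import *
T=cam('top');S=cam('side')
t=cv2.imread('pics/top0.png');s=cv2.imread('pics/side0.png')
hs=cv2.cvtColor(t,cv2.COLOR_BGR2HSV)
wh=cv2.inRange(hs,(0,0,150),(179,60,255)); red=cv2.inRange(hs,(0,150,80),(6,255,255))|cv2.inRange(hs,(174,150,80),(179,255,255))
for n,m,roi in(('white',wh,(335,185,365,245)),('red',red,(365,185,395,245))):
    r=cv2.minAreaRect(big(m,roi)); b=cv2.boxPoints(r)
    W=np.array([onplane(T,p,.144) for p in b]); print(n,r,'\n',W.round(4),W.mean(0).round(4))
hs2=cv2.cvtColor(s,cv2.COLOR_BGR2HSV)
red2=cv2.inRange(hs2,(0,120,80),(8,255,255))|cv2.inRange(hs2,(172,120,80),(179,255,255))
wh2=cv2.inRange(hs2,(0,0,150),(179,50,255))
for n,m,roi in(('white s',wh2,(180,288,262,320)),('red s',red2,(180,325,265,355)),('disc',red2,(245,110,272,150))):
    c=big(m,roi);print(n,cv2.minAreaRect(c),cv2.boundingRect(c))
v=np.vstack([cv2.resize(t[140:220,130:310],(800,356),interpolation=cv2.INTER_CUBIC),cv2.resize(s[240:380,170:350][0:50],(800,222),interpolation=cv2.INTER_CUBIC)])
cv2.imwrite('pics/c1.png',v)
E
```

```text
white ((349.11846923828125, 214.63230895996094), (43.322086334228516, 10.04007339477539), 86.8201675415039) 
 [[ 0.5801 -0.2556  0.144 ]
 [ 0.5824 -0.286   0.144 ]
 [ 0.4521 -0.2939  0.144 ]
 [ 0.4498 -0.2636  0.144 ]] [ 0.5161 -0.2748  0.144 ]
red ((378.9698791503906, 213.71371459960938), (41.61220169067383, 8.374783515930176), 83.9909896850586) 
 [[ 0.5815 -0.346   0.144 ]
 [ 0.5847 -0.3713  0.144 ]
 [ 0.46   -0.3844  0.144 ]
 [ 0.4568 -0.3592  0.144 ]] [ 0.5208 -0.3652  0.144 ]
white s ((218.90016174316406, 296.8759765625), (6.912084102630615, 66.27701568603516), 80.90972137451172) (186, 289, 67, 17)
red s ((222.15606689453125, 342.8842468261719), (13.49732780456543, 71.71540832519531), 79.99201965332031) (187, 331, 71, 24)Traceback (most recent call last):
  File "<stdin>", line 13, in <module>
  File "h.py", line 23, in big
    return max(cs,key=cv2.contourArea)
ValueError: max() iterable argument is empty
```

```bash
python3 - <<'E'
from h import *
t=cv2.imread('pics/top0.png');s=cv2.imread('pics/side0.png')
v=np.vstack([np.hstack([cv2.resize(t[140:210,190:310],(480,280),interpolation=cv2.INTER_CUBIC),cv2.resize(t[180:250,320:400],(320,280),interpolation=cv2.INTER_CUBIC)]),
 np.hstack([cv2.resize(s[275:355,175:275],(400,320),interpolation=cv2.INTER_CUBIC),cv2.resize(s[75:155,215:315],(400,320),interpolation=cv2.INTER_CUBIC)])])
cv2.imwrite('pics/c1.png',v)
E
```

```text
(no output)
```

View pics/c1.png

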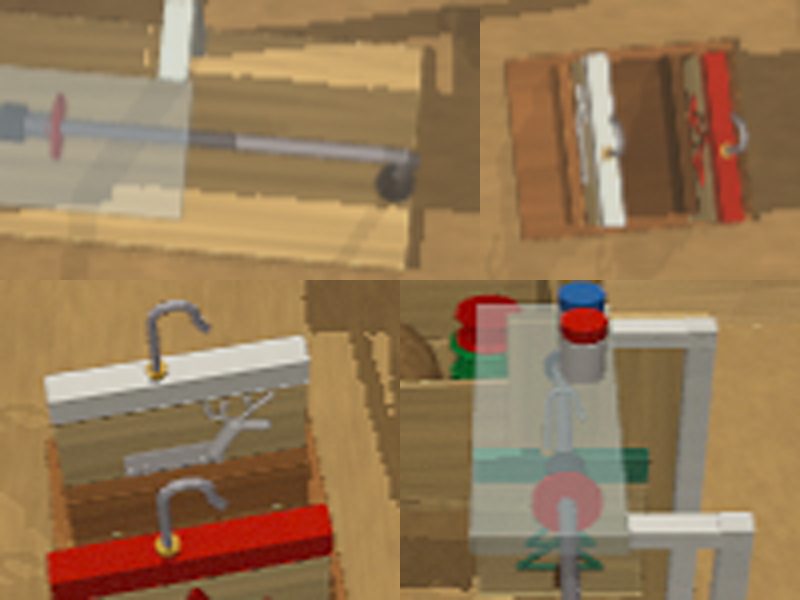

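The crop shows the batten's top face at top-view pixels (346,194), (352,193), (356.5,236) and (351,237). The rail runs from about (207,172) to (290,179), the disc's free face is at about (206,172), and the ledge end spans (238,160) to (235.5,194.5). The hook tips point to +x as described.

```bash
python3 - <<'E'
from h import *
T=cam('top');S=cam('side')
A=lambda x,y:(190+x/4,140+y/4); B=lambda x,y:(320+(x-480)/4,180+y/4); Cc=lambda x,y:(175+x/4,275+(y-280)/4); D=lambda x,y:(215+(x-400)/4,75+(y-280)/4)
w=np.array([onplane(T,B(*p),.144) for p in((585,55),(608,52),(626,224),(603,228))]); print('white',w.round(4).tolist(),w.mean(0).round(4))
f=(w[0]+w[1])/2;n=(w[2]+w[3])/2; print('yaw',np.degrees(np.arctan2(*(f-n)[1::-1])),np.linalg.norm(f-n))
# side: white batten top face corners
w=np.array([onplane(S,Cc(*p),.144) for p in((45,378),(300,338),(307,355),(48,404))]); print('white side',w.round(4).tolist(),w.mean(0).round(4))
w=np.array([onplane(T,B(*p),.144) for p in((702,55),(727,50),(745,218),(720,222))]); print('red',w.mean(0).round(4))
r=[onplane(T,A(*p),.230) for p in((70,128),(130,133),(235,142),(400,155))];print('rail',np.round(r,4).tolist())
d=r[0]-r[-1];print('rail yaw',np.degrees(np.arctan2(-d[0],d[1])))
print('disc',onplane(T,A(66,128),.23),tri(T,A(58,127),S,D(567,502)))
for p in((192,80),(182,218)):print('ledge',onplane(T,A(*p),.273))
for p in((422,48),(408,268)):print('base corner',onplane(T,A(*p),.015))
p,M,s=tool();print(p,M.round(3))
E
```

```text
white [[0.5789, -0.2657, 0.144], [0.5815, -0.2832, 0.144], [0.4521, -0.2974, 0.144], [0.4487, -0.28, 0.144]] [ 0.5153 -0.2816  0.144 ]
yaw 6.257237323690515 0.13058658414202254
white side [[0.4558, -0.2826, 0.144], [0.5826, -0.2693, 0.144], [0.5853, -0.2792, 0.144], [0.4578, -0.297, 0.144]] [ 0.5204 -0.282   0.144 ]
red [ 0.5198 -0.371   0.144 ]
rail [[0.6263, 0.1478, 0.23], [0.6237, 0.1048, 0.23], [0.6189, 0.0296, 0.23], [0.6121, -0.0886, 0.23]]
rail yaw -3.4322599593364953
disc [0.62625343 0.15064267 0.23      ] (array([0.62987533, 0.15639631, 0.22939404]), np.float64(0.005890950176747161))
ledge [0.65701443 0.05979481 0.273     ]
ledge [0.56071031 0.06427117 0.273     ]
base corner [ 0.72328425 -0.11968785  0.015     ]
base corner [ 0.54089832 -0.1109026   0.015     ]
[0.17836672 0.59845908 0.24720694] [[-0.001  0.286  0.958]
 [-0.002  0.958 -0.286]
 [-1.    -0.002 -0.   ]]
```

Estimates so far:
- The reindeer batten is at about (0.518, -0.282), yaw +6.2°.
- The rack yaw is -3.4°, the open-rail point is about (0.617, -0.010), and the disc face is near rack y = 30.

The moves can turn only about the tool's x axis. To get the lean, I'll test how the arm behaves at the edge of its reach, in free air.

Request:
{"api": "drive_tool", "payload": {
  "plan": [
    [-0.2,-0.46,0.5,-2.85],
    [-0.2,-0.46,0.5,-2.85],
    [-0.2,-0.46,0.5,-2.85],
    [-0.2,-0.46,0.5,-2.85],
    [-0.2,-0.46,0.5,-2.85],
    [-0.2,-0.46,0.5,-2.85],
    [-0.2,-0.46,0.5,-2.85],
    [-0.2,-0.46,0.5,-2.85],
    [-0.2,-0.46,0.5,-2.85],
    [-0.2,-0.46,0.5,-2.85],
    [-0.2,-0.46,0.5,-2.85],
    [-0.2,-0.46,0.5,-2.85]
  ]
}}

```text
time: 1.3
tool_pos: [0.4733, 0.103, 0.4178]
tool_rot: [0.706, -0.038, 0.706, 0.038]
contact_force: [0.3, 0.6, 0.6]
gripper_width: 1.0
```

Request:
{"api": "drive_tool", "payload": {
  "plan": [
    [-0.1,-0.1,0.6,0],
    [-0.1,-0.1,0.6,0],
    [-0.1,-0.1,0.6,0],
    [-0.1,-0.1,0.6,0],
    [-0.1,-0.1,0.6,0],
    [-0.1,-0.1,0.6,0],
    [-0.1,-0.1,0.6,0],
    [-0.1,-0.1,0.6,0],
    [-0.1,-0.1,0.6,0],
    [-0.1,-0.1,0.6,0],
    [-0.1,-0.1,0.6,0],
    [-0.1,-0.1,0.6,0]
  ]
}}

```text
time: 2.5
tool_pos: [0.9275, 0.0673, 0.4546]
tool_rot: [0.714, -0.038, 0.698, 0.038]
contact_force: [0.2, 0.2, 0.8]
gripper_width: 1.001
```

```bash
python3 -c "
from h import *
p,M,s=tool();print(p.round(4),'\n',M.round(3),s['joint_pos'].round(3))"
```

```text
[0.9275 0.0673 0.4546] 
 [[ 0.023 -0.107  0.994]
 [ 0.002  0.994  0.107]
 [-1.    -0.     0.024]] [-0.008  0.963  0.06   0.003  2.095 -1.685]
```

Request:
{"api": "drive_tool", "payload": {
  "plan": [
    [0,0,0.4,0],
    [0,0,0.4,0],
    [0,0,0.4,0],
    [0,0,0.4,0],
    [0,0,0.4,0],
    [0,0,0.4,0],
    [0,0,0.4,0],
    [0,0,0.4,0]
  ]
}}

```text
time: 3.3
tool_pos: [0.9763, 0.0798, 0.373]
tool_rot: [0.729, -0.038, 0.682, 0.039]
contact_force: [-0.1, 0.4, -0.2]
gripper_width: 0.999
```

```bash
python3 -c "
from h import *
p,M,s=tool();print(p.round(4),'\n',M.round(3),s['joint_pos'].round(3))"
```

```text
[0.9763 0.0798 0.373 ] 
 [[ 0.066 -0.108  0.992]
 [ 0.005  0.994  0.108]
 [-0.998 -0.002  0.066]] [ 0.004  1.054  0.055  0.005  1.967 -1.672]
```

Request:
{"api": "drive_tool", "payload": {
  "plan": [
    [-0.6,0,-0.1,0],
    [-0.6,0,-0.1,0],
    [-0.6,0,-0.1,0],
    [-0.6,0,-0.1,0],
    [-0.6,0,-0.1,0],
    [-0.6,0,-0.1,0],
    [-0.6,0,-0.1,0],
    [-0.6,0,-0.1,0],
    [-0.6,0,-0.1,0],
    [-0.6,0,-0.1,0],
    [-0.6,0,-0.1,0]
  ]
}}

```text
time: 4.4
tool_pos: [0.7396, 0.0587, 0.7303]
tool_rot: [0.738, -0.037, 0.673, 0.039]
contact_force: [0.1, 0.2, 0.6]
gripper_width: 1.0
```

```bash
python3 -c "
from h import *
p,M,s=tool();print(p.round(4),'\n',M.round(3),s['joint_pos'].round(3))"
```

```text
[0.7396 0.0587 0.7303] 
 [[ 0.092 -0.108  0.99 ]
 [ 0.007  0.994  0.108]
 [-0.996 -0.003  0.092]] [-0.024  0.634  0.055  0.013  2.361 -1.693]
```

Request:
{"api": "drive_tool", "payload": {
  "plan": [
    [-0.6,0,0.3,0],
    [-0.6,0,0.3,0],
    [-0.6,0,0.3,0],
    [-0.6,0,0.3,0],
    [-0.6,0,0.3,0],
    [-0.6,0,0.3,0],
    [-0.6,0,0.3,0],
    [-0.6,0,0.3,0],
    [-0.6,0,0.3,0],
    [-0.6,0,0.3,0],
    [-0.6,0,0.3,0],
    [-0.6,0,0.3,0]
  ]
}}

```text
time: 5.6
tool_pos: [0.6506, 0.0559, 0.811]
tool_rot: [0.745, -0.037, 0.664, 0.039]
contact_force: [-0.4, 0.3, 0.3]
gripper_width: 0.999
```

```bash
cat > st.py <<'E'
from h import *
p,M,s=tool();print(p.round(4),'\n',M.round(3),s['joint_pos'].round(3),'lean',np.degrees(np.arctan2(np.hypot(*M[:2,0]),-M[2,0])).round(1),'az_x',np.degrees(np.arctan2(M[1,0],M[0,0])).round(1),'az_y',np.degrees(np.arctan2(M[1,1],M[0,1])).round(1),'y tilt',np.degrees(np.arcsin(M[2,1])).round(2))
E
python3 st.py
```

```text
[0.6506 0.0559 0.811 ] 
 [[ 0.114 -0.108  0.988]
 [ 0.009  0.994  0.107]
 [-0.993 -0.003  0.114]] [-0.033  0.513  0.056  0.02   2.459 -1.696] lean 6.6 az_x 4.5 az_y 96.2 y tilt -0.19
```

Request:
{"api": "drive_tool", "payload": {
  "plan": [
    [-0.25,0,0.16,0],
    [-0.25,0,0.16,0]
  ]
}}

```text
time: 5.8
tool_pos: [0.64, 0.0561, 0.8246]
tool_rot: [0.754, -0.037, 0.655, 0.039]
contact_force: [-1.6, -0.8, 0.4]
gripper_width: 0.999
```

Request:
{"api": "drive_tool", "payload": {
  "plan": [
    [-0.25,0,0.16,0],
    [-0.25,0,0.16,0]
  ]
}}

```text
time: 6.0
tool_pos: [0.6287, 0.0563, 0.8382]
tool_rot: [0.762, -0.037, 0.645, 0.04]
contact_force: [-0.5, 0.4, 0.5]
gripper_width: 0.999
```

Request:
{"api": "drive_tool", "payload": {
  "plan": [
    [0,0,0.25,0],
    [0,0,0.25,0]
  ]
}}

```text
time: 6.2
tool_pos: [0.6839, 0.0629, 0.8026]
tool_rot: [0.769, -0.036, 0.637, 0.04]
contact_force: [1.2, -0.7, -0.3]
gripper_width: 1.001
```

Request:
{"api": "drive_tool", "payload": {
  "plan": [
    [0,0,0.25,0],
    [0,0,0.25,0]
  ]
}}

```text
time: 6.4
tool_pos: [0.7342, 0.0689, 0.7663]
tool_rot: [0.776, -0.036, 0.629, 0.04]
contact_force: [-0.3, -0.2, -0.4]
gripper_width: 0.998
```

```bash
python3 st.py
```

```text
[0.7342 0.0689 0.7663] 
 [[ 0.206 -0.108  0.973]
 [ 0.017  0.994  0.106]
 [-0.978 -0.005  0.207]] [-0.015  0.587  0.057  0.027  2.29  -1.674] lean 11.9 az_x 4.8 az_y 96.2 y tilt -0.28
```

Request:
{"api": "drive_tool", "payload": {
  "plan": [
    [-0.05,0,0.2,0]
  ]
}}

```text
time: 6.5
tool_pos: [0.7528, 0.0712, 0.7556]
tool_rot: [0.782, -0.035, 0.621, 0.041]
contact_force: [1.8, 0.3, -0.4]
gripper_width: 1.002
```

Request:
{"api": "drive_tool", "payload": {
  "plan": [
    [-0.05,0,0.2,0]
  ]
}}

```text
time: 6.6
tool_pos: [0.7683, 0.0734, 0.7495]
tool_rot: [0.791, -0.035, 0.61, 0.041]
contact_force: [-0.7, -0.0, 0.2]
gripper_width: 0.999
```

Request:
{"api": "drive_tool", "payload": {
  "plan": [
    [-0.05,0,0.2,0]
  ]
}}

```text
time: 6.7
tool_pos: [0.783, 0.0755, 0.7441]
tool_rot: [0.799, -0.035, 0.599, 0.041]
contact_force: [-0.3, 0.7, -0.5]
gripper_width: 1.001
```

Request:
{"api": "drive_tool", "payload": {
  "plan": [
    [-0.05,0,0.2,0]
  ]
}}

```text
time: 6.8
tool_pos: [0.7969, 0.0774, 0.7393]
tool_rot: [0.807, -0.034, 0.588, 0.042]
contact_force: [-0.1, 0.4, 0.1]
gripper_width: 1.003
```

Request:
{"api": "drive_tool", "payload": {
  "plan": [
    [-0.05,0,0.2,0]
  ]
}}

```text
time: 6.9
tool_pos: [0.8098, 0.0792, 0.7356]
tool_rot: [0.815, -0.034, 0.577, 0.042]
contact_force: [-0.6, 0.2, -0.3]
gripper_width: 0.999
```

Request:
{"api": "drive_tool", "payload": {
  "plan": [
    [-0.05,0,0.2,0]
  ]
}}

```text
time: 7.0
tool_pos: [0.8218, 0.0809, 0.7331]
tool_rot: [0.823, -0.033, 0.565, 0.042]
contact_force: [0.0, 0.0, -0.6]
gripper_width: 1.0
```

Request:
{"api": "drive_tool", "payload": {
  "plan": [
    [-0.05,0,0.2,0]
  ]
}}

```text
time: 7.1
tool_pos: [0.8326, 0.0825, 0.7318]
tool_rot: [0.831, -0.033, 0.554, 0.043]
contact_force: [0.1, 0.1, -0.9]
gripper_width: 1.006
```

Request:
{"api": "drive_tool", "payload": {
  "plan": [
    [-0.05,0,0.2,0]
  ]
}}

```text
time: 7.2
tool_pos: [0.8425, 0.084, 0.7318]
tool_rot: [0.839, -0.032, 0.542, 0.043]
contact_force: [-0.0, -0.1, -0.6]
gripper_width: 0.997
```

```bash
python3 st.py
```

```text
[0.8425 0.084  0.7318] 
 [[ 0.409 -0.107  0.906]
 [ 0.037  0.994  0.1  ]
 [-0.912 -0.007  0.411]] [ 0.     0.661  0.056  0.041  2.001 -1.654] lean 24.3 az_x 5.2 az_y 96.1 y tilt -0.43
```

Repeated one-row calls pushing past the arm's reach add about 1.5° of lean each, and the lean persists. At 24° lean and the plaque's yaw I can pick it up. I'll lean further later, towards the rack's yaw, and regrip for the slide. Next I go above the plaque.

Request:
{"api": "drive_tool", "payload": {
  "plan": [
    [0.28,-0.325,-0.62,0],
    [0.28,-0.325,-0.62,0],
    [0.28,-0.325,-0.62,0],
    [0.28,-0.325,-0.62,0],
    [0.28,-0.325,-0.62,0],
    [0.28,-0.325,-0.62,0],
    [0.28,-0.325,-0.62,0],
    [0.28,-0.325,-0.62,0],
    [0.28,-0.325,-0.62,0],
    [0.28,-0.325,-0.62,0],
    [0.28,-0.325,-0.62,0],
    [0.28,-0.325,-0.62,0]
  ]
}}

```text
time: 8.4
tool_pos: [0.5389, -0.1922, 0.3601]
tool_rot: [0.839, -0.033, 0.542, 0.043]
contact_force: [0.0, -0.6, -0.4]
gripper_width: 0.998
```

```bash
cat >> st.py <<'E'
import sys
if len(sys.argv)>3:
    d=np.array(list(map(float,sys.argv[1:4])))-p; print('shift',(M.T@d).round(4))
E
python3 st.py .428 -.291 .222
```

```text
[ 0.5389 -0.1922  0.3601] 
 [[ 0.41  -0.107  0.906]
 [ 0.036  0.994  0.101]
 [-0.911 -0.008  0.411]] [-0.594 -0.349  1.828  0.27   1.334 -2.294] lean 24.3 az_x 5.1 az_y 96.1 y tilt -0.48
shift [ 0.0768 -0.0852 -0.1673]
```

Request:
{"api": "drive_tool", "payload": {
  "plan": [
    [0.077,-0.085,-0.167,0],
    [0.077,-0.085,-0.167,0],
    [0.077,-0.085,-0.167,0],
    [0.077,-0.085,-0.167,0],
    [0.077,-0.085,-0.167,0],
    [0.077,-0.085,-0.167,0],
    [0.077,-0.085,-0.167,0]
  ]
}}

```text
time: 9.1
tool_pos: [0.4307, -0.2903, 0.225]
tool_rot: [0.839, -0.033, 0.541, 0.043]
contact_force: [-0.5, 0.1, 1.1]
gripper_width: 0.998
```

```bash
python3 st.py .469 -.287 .131; python3 - <<'E'
from h import *
C=cam('wrist'); w=viewer.grab_frame('wrist'); t=viewer.grab_frame('side')
for P in ((.518,-.282,.144),(.469,-.287,.144),(.458,-.288,.144)):
    print(proj(C,P).round(1)); cv2.circle(w,tuple(int(v) for v in proj(C,P)),3,(255,0,255),1)
cv2.imwrite('pics/w1.png',np.hstack([w[:,:],t[200:384,120:376].repeat(2,0).repeat(2,1)[:384,:400]][:1]+[cv2.resize(t[200:384,120:320],(288,384)[:2])]))
np.save('C_w1.npy',np.array(C,dtype=object),allow_pickle=True)
E
```

```text
[ 0.4307 -0.2903  0.225 ] 
 [[ 0.411 -0.107  0.905]
 [ 0.035  0.994  0.102]
 [-0.911 -0.01   0.413]] [-0.917 -0.384  2.076  0.378  1.233 -2.685] lean 24.4 az_x 4.9 az_y 96.2 y tilt -0.56
shift [ 1.015e-01  1.000e-04 -3.800e-03]
[255.4 244.9]
[255.8 204.8]
[256.  194.2]Traceback (most recent call last):
  File "<stdin>", line 6, in <module>
ValueError: could not broadcast input array from shape (3,3) into shape (3,)
```

View pics/w1.png

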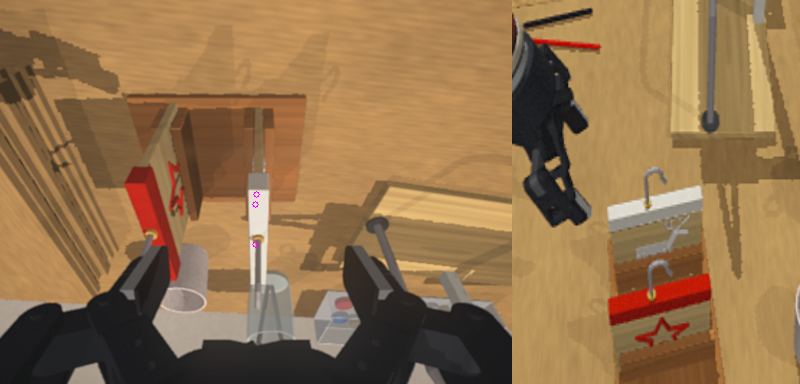

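The wrist picture shows the white batten between the jaws, near end at about (258,180). It is about 2.5 px (2 mm, +y) right of the predicted points, and its yaw matches. I'll correct by 2 mm and grip.

Request:
{"api": "drive_tool", "payload": {
  "plan": [
    [0.03,0.002,-0.004,0],
    [0.06,0.002,-0.004,0],
    [0.085,0.002,-0.004,0],
    [0.1015,0.002,-0.004,0],
    [0.1015,0.002,-0.004,0],
    [0.1015,0.002,-0.004,0]
  ]
}}

```text
time: 9.8
tool_pos: [0.4683, -0.2846, 0.13]
tool_rot: [0.839, -0.033, 0.541, 0.043]
contact_force: [0.2, -1.2, -0.4]
gripper_width: 1.001
```

Request:
{"api": "drive_tool", "payload": {
  "plan": [
    [0,0,0,0],
    [0,0,0,0],
    [0,0,0,0],
    [0,0,0,0],
    [0,0,0,0],
    [0,0,0,0],
    [0,0,0,0],
    [0,0,0,0]
  ],
  "fingers": 0.0
}}

```text
time: 10.6
tool_pos: [0.4674, -0.2852, 0.1292]
tool_rot: [0.839, -0.032, 0.542, 0.043]
contact_force: [-4.7, 0.4, 4.9]
gripper_width: 0.176
```

```bash
python3 st.py; python3 - <<'E'
from h import *
w=viewer.grab_frame('wrist'); t=viewer.grab_frame('side')
cv2.imwrite('pics/w2.png',np.hstack([w,cv2.resize(t[200:384,120:320],(288,384))]))
E
```

```text
[ 0.4674 -0.2852  0.1292] 
 [[ 0.409 -0.107  0.906]
 [ 0.036  0.994  0.101]
 [-0.912 -0.008  0.411]] [-0.846 -0.207  2.105  0.399  1.019 -2.698] lean 24.3 az_x 5.1 az_y 96.1 y tilt -0.47
```

View pics/w2.png

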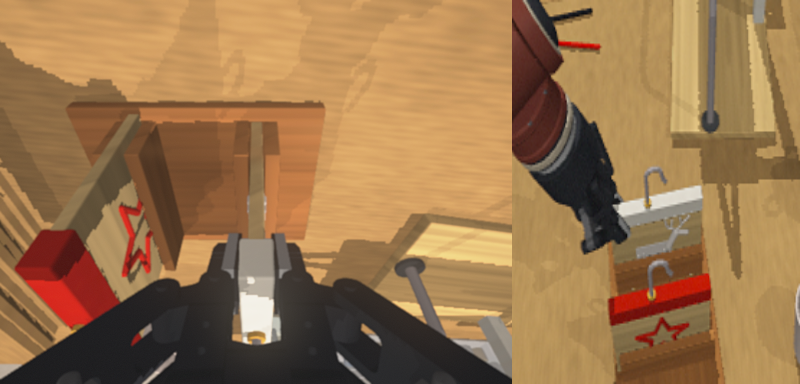

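Gripped at the near end of the batten (opening about 15 mm). Now I lift straight up 90 mm and carry it left, staying on the robot's side of the rail leg.

Request:
{"api": "drive_tool", "payload": {
  "plan": [
    [-0.018,0,0.008,0],
    [-0.036,0,0.016,0],
    [-0.059,0,0.027,0],
    [-0.082,-0.001,0.037,0],
    [-0.082,0.025,0.037,0],
    [-0.083,0.06,0.037,0],
    [-0.083,0.095,0.037,0],
    [-0.083,0.13,0.037,0],
    [-0.084,0.165,0.037,0],
    [-0.084,0.2,0.037,0],
    [-0.085,0.235,0.037,0],
    [-0.085,0.27,0.037,0]
  ]
}}

```text
time: 11.9
tool_pos: [0.4361, -0.0143, 0.2176]
tool_rot: [0.838, -0.032, 0.543, 0.043]
contact_force: [0.4, -0.3, -2.2]
gripper_width: 0.175
```

```bash
python3 st.py .515 -.0153 .201; python3 - <<'E'
from h import *
w=viewer.grab_frame('wrist'); t=viewer.grab_frame('side');p=viewer.grab_frame('top')
for n,i in(('w',w),('s',t),('t',p)): cv2.imwrite(f'pics/{n}3.png',i)
cv2.imwrite('pics/v3.png',np.hstack([cv2.resize(t[110:290,150:300],(450,540),interpolation=cv2.INTER_CUBIC),np.vstack([cv2.resize(p[140:260,200:340],(350,300),interpolation=cv2.INTER_CUBIC),cv2.resize(w,(350,240))])]))
E
```

```text
[ 0.4361 -0.0143  0.2176] 
 [[ 0.407 -0.106  0.907]
 [ 0.038  0.994  0.1  ]
 [-0.913 -0.006  0.409]] [-0.3   -0.742  2.312  0.169  1.185 -2.012] lean 24.1 az_x 5.3 az_y 96.1 y tilt -0.36
shift [ 0.0472 -0.0093  0.0647]
```

View pics/v3.png

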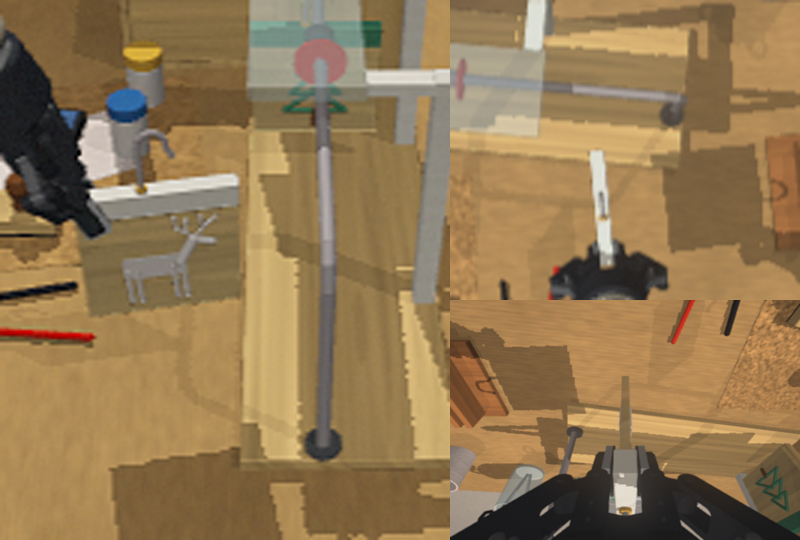

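```bash
python3 - <<'E'
from h import *
T=cam('top');S=cam('side'); p,M,_=tool()
s=lambda x,y:(150+x/3,110+y/3); 
yc=p[1]+.0053
for n,q,y in(('apex',(152,130),yc-.003),('tip',(172,156),yc),('gold',(141,190),yc),('far top front',(240,177),yc-.001),('far bot front',(240,200),yc-.001),('bot near',(92,316),yc-.010),('bot far',(242,297),yc+.003)):
    print(n,onplane(S,s(*q),y,1).round(4))
# top: batten corners
tp=lambda x,y:(200+(x-450)/2.5,140+y/2.5)
print('far end top',onplane(T,tp(598,152),.234),'near pad',onplane(T,tp(604,240),.234))
# rail: edges in both images at given y via scan
im=cv2.imread('pics/s3.png'); tm=cv2.imread('pics/t3.png')
for y in(-.04,-.01,.02):
    c=proj(S,(.616,y,.23)); r=int(round(c[1])); print('side y',y,c.round(1),im[r,int(c[0])-6:int(c[0])+8].astype(int).tolist())
    c=proj(T,(.616,y,.23)); q=int(round(c[0])); print('top',c.round(1),tm[int(c[1])-6:int(c[1])+7,q].astype(int).tolist())
E
```

```text
apex [ 0.4921 -0.0113  0.2929]
tip [ 0.5049 -0.0083  0.2649]
gold [ 0.4788 -0.0083  0.2323]
far top front [ 0.5556 -0.0093  0.2419]
far bot front [ 0.5549 -0.0093  0.2181]
bot near [ 0.4273 -0.0183  0.1037]
bot far [ 0.5537 -0.0053  0.1038]
far end top [ 0.54684338 -0.00180949  0.234     ] near pad [ 0.44753571 -0.01071511  0.234     ]
side y -0.04 [257.1 180.5] [[75, 119, 145], [74, 116, 142], [74, 118, 145], [76, 123, 151], [75, 128, 156], [117, 129, 141], [148, 149, 155], [170, 171, 180], [160, 162, 170], [136, 135, 142], [91, 110, 126], [69, 116, 140], [73, 121, 148], [73, 119, 144]]
top [273. 177.] [[85, 127, 153], [86, 129, 156], [85, 127, 155], [86, 128, 155], [108, 127, 144], [140, 144, 153], [157, 161, 171], [149, 153, 162], [110, 126, 141], [82, 120, 144], [85, 128, 155], [85, 128, 156], [85, 128, 155]]
side y -0.01 [256.  171.9] [[75, 122, 149], [72, 116, 142], [71, 114, 138], [72, 116, 141], [74, 120, 147], [78, 126, 153], [72, 116, 142], [128, 134, 145], [155, 158, 165], [165, 168, 175], [155, 156, 164], [118, 121, 131], [81, 112, 136], [71, 116, 143]]
top [262.6 176.8] [[86, 127, 154], [87, 129, 156], [86, 129, 156], [87, 129, 156], [94, 120, 140], [129, 136, 146], [158, 162, 171], [153, 157, 166], [114, 126, 138], [85, 119, 142], [86, 129, 155], [87, 129, 157], [86, 129, 156]]
side y 0.02 [254.9 163.7] [[81, 127, 154], [77, 120, 148], [72, 116, 141], [73, 116, 143], [74, 120, 145], [75, 121, 148], [76, 124, 152], [83, 113, 135], [136, 139, 149], [167, 168, 176], [164, 166, 174], [144, 145, 152], [100, 108, 119], [68, 110, 133]]
top [252.1 176.6] [[81, 121, 144], [81, 120, 144], [83, 122, 147], [92, 117, 136], [129, 136, 145], [159, 163, 171], [154, 158, 166], [115, 127, 138], [85, 118, 140], [86, 127, 153], [86, 129, 155], [86, 129, 157], [86, 127, 154]]
```

The plaque hangs level in the grip, lower edge at about 0.103. After correcting each camera by the plaque's own known pose, both views put the rail at x ≈ 0.620 where y = -0.01. Now I pass the tip over the rail.

Request:
{"api": "drive_tool", "payload": {
  "plan": [
    [0.025,-0.005,0.033,0],
    [0.048,-0.009,0.064,0],
    [0.048,-0.009,0.064,0],
    [0.053,-0.0105,0.077,0],
    [0.058,-0.012,0.089,0],
    [0.064,-0.0135,0.101,0],
    [0.0697,-0.015,0.1123,0],
    [0.0697,-0.015,0.1123,0],
    [0.0697,-0.015,0.1123,0]
  ]
}}

```text
time: 12.95
tool_pos: [0.5685, -0.0176, 0.2011]
tool_rot: [0.838, -0.032, 0.543, 0.042]
contact_force: [-0.0, 0.0, -2.5]
gripper_width: 0.176
```

```bash
python3 st.py .568 -.0153 .168; python3 - <<'E'
from h import *
t=viewer.grab_frame('side');p=viewer.grab_frame('top')
for n,i in(('s',t),('t',p)): cv2.imwrite(f'pics/{n}4.png',i)
cv2.imwrite('pics/v4.png',np.hstack([cv2.resize(t[120:240,200:300],(450,540),interpolation=cv2.INTER_CUBIC),cv2.resize(p[140:230,230:290],(350,525),interpolation=cv2.INTER_CUBIC)[:540] if 0 else cv2.copyMakeBorder(cv2.resize(p[140:230,230:290],(350,525),interpolation=cv2.INTER_CUBIC),0,15,0,0,cv2.BORDER_CONSTANT)]))
E
```

```text
[ 0.5685 -0.0176  0.2011] 
 [[ 0.407 -0.106  0.907]
 [ 0.037  0.994  0.099]
 [-0.913 -0.007  0.409]] [-0.22  -0.3    2.053  0.15   0.99  -1.955] lean 24.1 az_x 5.2 az_y 96.1 y tilt -0.4
shift [ 0.0301  0.0026 -0.0138]
```

View pics/v4.png

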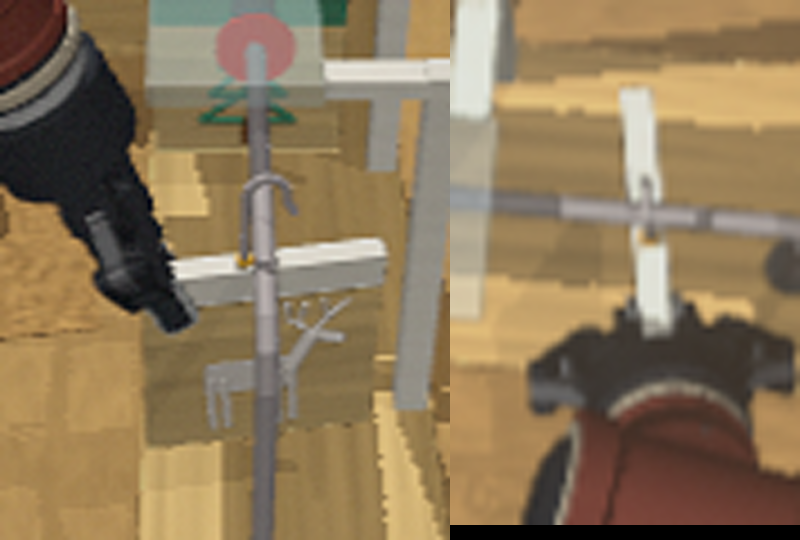

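The side picture shows the rail (column about 264) between the shank (246) and the tip (295), with the hook centred to about 1 mm. Lowering now.

Request:
{"api": "drive_tool", "payload": {
  "plan": [
    [0.005,0,-0.0025,0],
    [0.01,0,-0.005,0],
    [0.015,0,-0.0075,0],
    [0.02,0,-0.01,0],
    [0.0245,0,-0.0125,0],
    [0.0275,0,-0.0142,0],
    [0.0275,0,-0.0142,0]
  ]
}}

```text
time: 13.75
tool_pos: [0.5672, -0.0172, 0.1703]
tool_rot: [0.838, -0.032, 0.542, 0.043]
contact_force: [-1.1, 0.5, -2.0]
gripper_width: 0.178
```

```bash
python3 st.py; python3 -c "
from h import *
_,_,s=tool(); print(s['contact_force'],s['ft_torque'])"
```

```text
[ 0.5672 -0.0172  0.1703] 
 [[ 0.408 -0.107  0.907]
 [ 0.037  0.994  0.1  ]
 [-0.912 -0.007  0.41 ]] [-0.22  -0.271  2.084  0.157  0.931 -1.968] lean 24.2 az_x 5.2 az_y 96.1 y tilt -0.41
[-1.1378666   0.51025194 -2.03942352] [-0.05787339  0.54637769 -0.0064885 ]
```

Request:
{"api": "drive_tool", "payload": {
  "plan": [
    [0.0009,0,-0.0004,0],
    [0.0018,0,-0.0008,0],
    [0.0018,0,-0.0008,0]
  ]
}}

```text
time: 14.05
tool_pos: [0.5678, -0.0173, 0.1696]
tool_rot: [0.839, -0.032, 0.542, 0.043]
contact_force: [-0.7, -0.6, -1.5]
gripper_width: 0.175
```

Request:
{"api": "drive_tool", "payload": {
  "plan": [
    [0.0009,0,-0.0004,0],
    [0.0009,0,-0.0004,0]
  ]
}}

```text
time: 14.25
tool_pos: [0.5682, -0.0174, 0.1691]
tool_rot: [0.839, -0.032, 0.541, 0.043]
contact_force: [-1.1, 0.7, 0.3]
gripper_width: 0.176
```

The rail now carries the weight (Fz ≈ 0). I'll release, back off along the tool axis, and check.

Request:
{"api": "drive_tool", "payload": {
  "plan": [
    [0,0,0,0],
    [0,0,0,0],
    [0,0,0,0],
    [0,0,0,0]
  ],
  "fingers": 0.06
}}

```text
time: 14.65
tool_pos: [0.5677, -0.0173, 0.1684]
tool_rot: [0.839, -0.032, 0.542, 0.043]
contact_force: [-0.2, 0.2, 0.6]
gripper_width: 0.702
```

Request:
{"api": "drive_tool", "payload": {
  "plan": [
    [-0.02,0,0,0],
    [-0.05,0,0,0],
    [-0.1,0,0,0],
    [-0.15,0,0,0],
    [-0.15,0,0,0]
  ]
}}

```text
time: 15.15
tool_pos: [0.5079, -0.0236, 0.3152]
tool_rot: [0.843, -0.034, 0.536, 0.041]
contact_force: [0.1, 0.4, 0.3]
gripper_width: 0.706
```

```bash
python3 st.py; python3 - <<'E'
from h import *
t=viewer.grab_frame('side');p=viewer.grab_frame('top')
for n,i in(('s',t),('t',p)): cv2.imwrite(f'pics/{n}5.png',i)
cv2.imwrite('pics/v5.png',np.hstack([cv2.resize(t[120:240,200:300],(450,540),interpolation=cv2.INTER_CUBIC),cv2.copyMakeBorder(cv2.resize(p[140:230,230:290],(350,525),interpolation=cv2.INTER_CUBIC),0,15,0,0,cv2.BORDER_CONSTANT)]))
E
```

```text
[ 0.5079 -0.0236  0.3152] 
 [[ 0.423 -0.106  0.9  ]
 [ 0.033  0.994  0.101]
 [-0.906 -0.013  0.424]] [-0.269 -0.554  2.047  0.153  1.238 -1.968] lean 25.1 az_x 4.5 az_y 96.1 y tilt -0.75
```

View pics/v5.png

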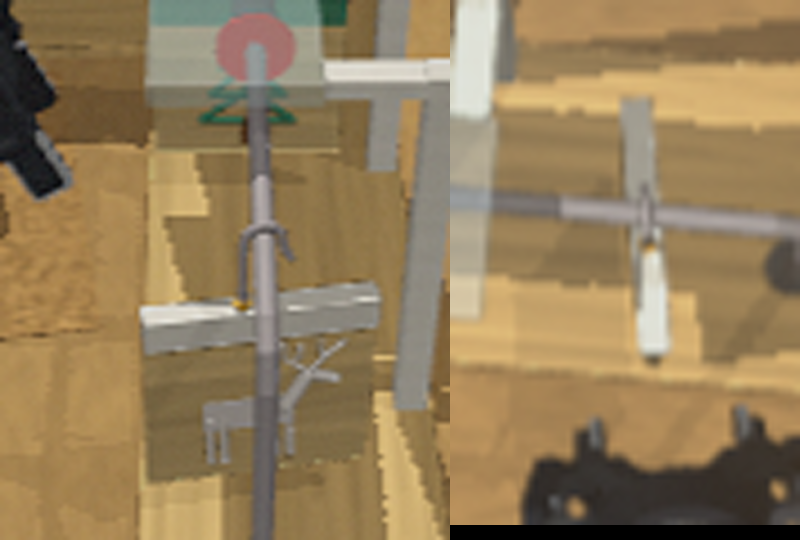

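The plaque hangs on the open rail by its hook, still yawed about 6°. Next I work out the turn and the stretch direction to go from lean 24° / azimuth 5° to lean 40° square to the rail.

```bash
cat > plan.py <<'E'
from h import *
yaw=-3.4;lean=40
Rf=(R.from_euler('z',yaw,degrees=True)*R.from_euler('y',90-lean,degrees=True)).as_matrix()  # x tool = (sin l,0,-cos l)
Rf=R.from_euler('z',yaw,degrees=True).as_matrix()@np.array([[np.sin(np.radians(lean)),0,np.cos(np.radians(lean))],[0,1,0],[-np.cos(np.radians(lean)),0,np.sin(np.radians(lean))]])
p,M,s=tool()
def S(a,b):
    v=np.cross(a,b);return R.from_rotvec(v/np.linalg.norm(v)*np.arctan2(np.linalg.norm(v),a@b))
s_=S(M[:,0],Rf[:,0]); rv=s_.as_rotvec(); print('stretch deg',np.degrees(np.linalg.norm(rv)),'push az',np.degrees(np.arctan2(rv[0],-rv[1])), 'axis z part',rv[2]/np.linalg.norm(rv))
Rb=s_.as_matrix().T@Rf; t=R.from_matrix(M.T@Rb).as_rotvec(degrees=True); print('turn',t, 'units',t[0]/8)
u=np.array([np.cos(np.radians(-18)),np.sin(np.radians(-18)),0])
print('push in tool axes after turn', (Rb.T@u).round(3),(Rb.T@[0,0,1]).round(3))
E
python3 plan.py; python3 st.py .78 -.17 .70
```

```text
stretch deg 16.107905670101363 push az -13.053404535793831 axis z part -0.13933415781728736
turn [ 8.40153406e+00 -3.33668896e-15  3.49838481e-17] units 1.050191758025847
push in tool axes after turn [ 0.382 -0.283  0.88 ] [-0.91   0.051  0.411]
[ 0.5066 -0.0231  0.3075] 
 [[ 0.413 -0.106  0.905]
 [ 0.036  0.994  0.101]
 [-0.91  -0.009  0.414]] [-0.268 -0.548  2.054  0.153  1.236 -1.968] lean 24.5 az_x 4.9 az_y 96.1 y tilt -0.53
shift [-0.2496 -0.1788  0.3952]
```

Request:
{"api": "drive_tool", "payload": {
  "plan": [
    [-0.25,-0.18,0.4,1.05],
    [-0.25,-0.18,0.4,1.05],
    [-0.25,-0.18,0.4,1.05],
    [-0.25,-0.18,0.4,1.05],
    [-0.25,-0.18,0.4,1.05],
    [-0.25,-0.18,0.4,1.05],
    [-0.25,-0.18,0.4,1.05],
    [-0.25,-0.18,0.4,1.05],
    [-0.25,-0.18,0.4,1.05],
    [-0.25,-0.18,0.4,1.05],
    [-0.25,-0.18,0.4,1.05]
  ],
  "fingers": 0.06
}}

```text
time: 16.35
tool_pos: [0.7897, -0.1731, 0.6965]
tool_rot: [0.839, 0.03, 0.544, 0.003]
contact_force: [0.1, -0.7, -0.5]
gripper_width: 0.707
```

Request:
{"api": "drive_tool", "payload": {
  "plan": [
    [0,-0.05,0.2,0],
    [0,-0.05,0.2,0]
  ]
}}

```text
time: 16.55
tool_pos: [0.8407, -0.1895, 0.7133]
tool_rot: [0.842, 0.029, 0.539, 0.002]
contact_force: [0.6, -0.4, 1.8]
gripper_width: 0.708
```

Request:
{"api": "drive_tool", "payload": {
  "plan": [
    [0,-0.06,0.2,0]
  ]
}}

```text
time: 16.65
tool_pos: [0.8623, -0.2008, 0.6913]
tool_rot: [0.845, 0.031, 0.534, 0.002]
contact_force: [1.1, -0.7, -3.1]
gripper_width: 0.699
```

Request:
{"api": "drive_tool", "payload": {
  "plan": [
    [0,-0.06,0.2,0]
  ]
}}

```text
time: 16.75
tool_pos: [0.8735, -0.2086, 0.6904]
tool_rot: [0.854, 0.029, 0.519, -0.001]
contact_force: [-0.4, 0.7, -0.2]
gripper_width: 0.702
```

Request:
{"api": "drive_tool", "payload": {
  "plan": [
    [0,-0.06,0.2,0]
  ]
}}

```text
time: 16.85
tool_pos: [0.8839, -0.2158, 0.6902]
tool_rot: [0.863, 0.026, 0.505, -0.004]
contact_force: [-0.4, 0.6, 1.1]
gripper_width: 0.704
```

```bash
python3 plan.py; python3 st.py
```

```text
stretch deg 11.09536855778221 push az -14.668724711575585 axis z part -0.1618084095612239
turn [-1.61296630e-01  4.35025195e-16  1.86443923e-16] units -0.020162078784459556
push in tool axes after turn [ 0.46  -0.279  0.843] [-0.871  0.04   0.489]
[ 0.8839 -0.2158  0.6902] 
 [[ 0.49   0.034  0.871]
 [ 0.019  0.999 -0.05 ]
 [-0.871  0.041  0.489]] [-0.379  0.729  0.058  0.21   1.873 -1.793] lean 29.4 az_x 2.3 az_y 88.0 y tilt 2.37
```

Request:
{"api": "drive_tool", "payload": {
  "plan": [
    [0,-0.065,0.2,0]
  ]
}}

```text
time: 16.95
tool_pos: [0.8943, -0.2242, 0.6882]
tool_rot: [0.87, 0.025, 0.492, -0.007]
contact_force: [0.2, 0.1, 0.5]
gripper_width: 0.701
```

Request:
{"api": "drive_tool", "payload": {
  "plan": [
    [0,-0.065,0.2,0]
  ]
}}

```text
time: 17.05
tool_pos: [0.9041, -0.2329, 0.6859]
tool_rot: [0.877, 0.023, 0.479, -0.01]
contact_force: [0.6, -0.0, 0.2]
gripper_width: 0.709
```

Request:
{"api": "drive_tool", "payload": {
  "plan": [
    [0,-0.065,0.2,0]
  ]
}}

```text
time: 17.15
tool_pos: [0.9131, -0.2412, 0.6847]
tool_rot: [0.884, 0.022, 0.466, -0.012]
contact_force: [-0.1, 0.4, -0.9]
gripper_width: 0.704
```

Request:
{"api": "drive_tool", "payload": {
  "plan": [
    [0,-0.065,0.2,0]
  ]
}}

```text
time: 17.25
tool_pos: [0.921, -0.2492, 0.6849]
tool_rot: [0.891, 0.021, 0.453, -0.015]
contact_force: [-0.4, -0.1, -0.9]
gripper_width: 0.707
```

Request:
{"api": "drive_tool", "payload": {
  "plan": [
    [0,-0.065,0.2,0]
  ]
}}

```text
time: 17.35
tool_pos: [0.928, -0.2569, 0.6863]
tool_rot: [0.898, 0.019, 0.44, -0.018]
contact_force: [0.0, 0.6, -0.5]
gripper_width: 0.705
```

```bash
python3 plan.py; python3 st.py .46 -.007 .30
```

```text
stretch deg 2.5614833568510904 push az -25.149948910929794 axis z part -0.2969122747884834
turn [-2.02362481e-01 -4.47186438e-16  1.58952336e-16] units -0.025295310084641788
push in tool axes after turn [ 0.587 -0.265  0.765] [-0.791  0.016  0.612]
[ 0.928  -0.2569  0.6863] 
 [[ 0.612  0.049  0.789]
 [-0.016  0.999 -0.05 ]
 [-0.791  0.018  0.612]] [-0.41   0.76   0.059  0.234  1.697 -1.821] lean 37.7 az_x -1.5 az_y 87.2 y tilt 1.05
shift [ 0.0151  0.2195 -0.6183]
```

Request:
{"api": "drive_tool", "payload": {
  "plan": [
    [0,-0.12,0.18,0]
  ]
}}

```text
time: 17.45
tool_pos: [0.9309, -0.2749, 0.6882]
tool_rot: [0.904, 0.017, 0.427, -0.02]
contact_force: [0.0, 0.6, 0.7]
gripper_width: 0.703
```

Request:
{"api": "drive_tool", "payload": {
  "plan": [
    [0,-0.12,0.18,0]
  ]
}}

```text
time: 17.55
tool_pos: [0.9319, -0.2961, 0.6905]
tool_rot: [0.91, 0.015, 0.414, -0.024]
contact_force: [-0.6, 0.4, 0.2]
gripper_width: 0.7
```

```bash
python3 plan.py; python3 st.py .45 -.007 .31
```

```text
stretch deg 1.1258946628670463 push az -167.0154153721216 axis z part -0.23033178423995615
turn [-1.81678026e-01 -2.54432591e-15  2.20772208e-16] units -0.022709753278016966
push in tool axes after turn [ 0.634 -0.256  0.73 ] [-0.754  0.005  0.657]
[ 0.9319 -0.2961  0.6905] 
 [[ 0.656  0.057  0.753]
 [-0.032  0.998 -0.048]
 [-0.754  0.007  0.657]] [-0.454  0.767  0.058  0.262  1.639 -1.854] lean 41.1 az_x -2.8 az_y 86.7 y tilt 0.43
shift [-0.0384  0.2583 -0.6264]
```

Lean is now 41° and square to the rail within half a degree. Back to a pre-grasp on the hanging plaque.

Request:
{"api": "drive_tool", "payload": {
  "plan": [
    [0.034,0.258,-0.628,0],
    [0.034,0.258,-0.628,0],
    [0.034,0.258,-0.628,0],
    [0.034,0.258,-0.628,0],
    [0.034,0.258,-0.628,0],
    [0.034,0.258,-0.628,0],
    [0.034,0.258,-0.628,0],
    [0.034,0.258,-0.628,0],
    [0.034,0.258,-0.628,0],
    [0.034,0.258,-0.628,0],
    [0.034,0.258,-0.628,0],
    [0.034,0.258,-0.628,0]
  ]
}}

```text
time: 18.75
tool_pos: [0.5838, -0.0673, 0.3445]
tool_rot: [0.91, 0.015, 0.413, -0.025]
contact_force: [-0.1, 0.1, 0.7]
gripper_width: 0.7
```

```bash
python3 st.py .496 -.0095 .2545
```

```text
[ 0.5838 -0.0673  0.3445] 
 [[ 0.657  0.059  0.751]
 [-0.034  0.998 -0.049]
 [-0.753  0.007  0.658]] [-0.321 -0.501  2.029  0.221  0.925 -1.9  ] lean 41.1 az_x -2.9 az_y 86.6 y tilt 0.38
shift [ 0.0081  0.0519 -0.128 ]
```

Request:
{"api": "drive_tool", "payload": {
  "plan": [
    [0.008,0.052,-0.128,0],
    [0.008,0.052,-0.128,0],
    [0.008,0.052,-0.128,0],
    [0.008,0.052,-0.128,0],
    [0.008,0.052,-0.128,0]
  ]
}}

```text
time: 19.25
tool_pos: [0.4973, -0.0097, 0.2565]
tool_rot: [0.91, 0.015, 0.413, -0.025]
contact_force: [0.6, -0.1, 1.3]
gripper_width: 0.704
```

```bash
python3 st.py .568 -.013 .1715; python3 - <<'E'
from h import *
C=cam('wrist'); w=viewer.grab_frame('wrist'); t=viewer.grab_frame('side')
for P in ((.5686,-.0175,.184),(.5554,-.019,.184)):
    print(proj(C,P).round(1)); cv2.circle(w,tuple(int(v) for v in proj(C,P)),3,(255,0,255),1)
cv2.imwrite('pics/v6.png',np.hstack([cv2.resize(t[120:240,200:300],(320,384),interpolation=cv2.INTER_CUBIC),w[:,30:500]]))
E
```

```text
[ 0.4973 -0.0097  0.2565] 
 [[ 0.658  0.058  0.751]
 [-0.033  0.998 -0.048]
 [-0.752  0.006  0.659]] [-0.234 -0.762  2.328  0.157  0.871 -1.801] lean 41.2 az_x -2.9 az_y 86.7 y tilt 0.36
shift [ 0.1105  0.0002 -0.0028]
[250.8 205.1]
[247.6 197. ]
```

View pics/v6.png

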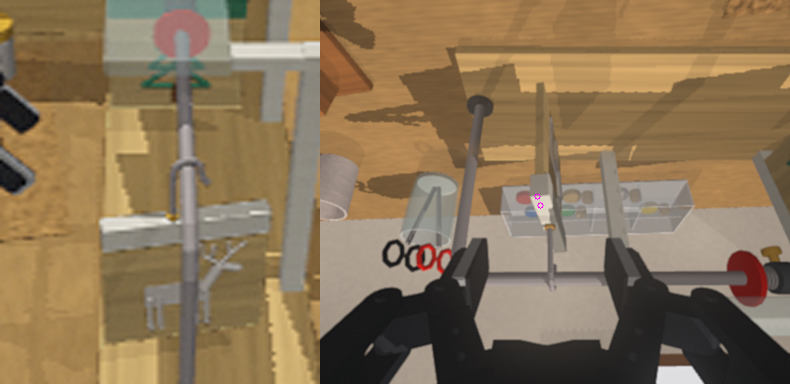

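The wrist view shows the batten's near end centred between the jaws at crop (540,190), with the hook on the rail at (552,285) and the disc face at about (735,278). I'll regrip here.

Request:
{"api": "drive_tool", "payload": {
  "plan": [
    [0.04,0,-0.003,0],
    [0.075,0,-0.003,0],
    [0.1,0,-0.003,0],
    [0.1105,0,-0.003,0],
    [0.1105,0,-0.003,0],
    [0.1105,0,-0.003,0]
  ]
}}

```text
time: 19.95
tool_pos: [0.5692, -0.0135, 0.1733]
tool_rot: [0.911, 0.015, 0.412, -0.025]
contact_force: [0.0, 1.0, 0.2]
gripper_width: 0.702
```

Request:
{"api": "drive_tool", "payload": {
  "plan": [
    [0,0,0,0],
    [0,0,0,0],
    [0,0,0,0],
    [0,0,0,0]
  ],
  "fingers": 0.03
}}

```text
time: 20.35
tool_pos: [0.5678, -0.0127, 0.1722]
tool_rot: [0.91, 0.015, 0.413, -0.025]
contact_force: [-0.2, -0.5, -0.7]
gripper_width: 0.353
```

Request:
{"api": "drive_tool", "payload": {
  "plan": [
    [0,0,0,0],
    [0,0,0,0],
    [0,0,0,0],
    [0,0,0,0],
    [0,0,0,0],
    [0,0,0,0]
  ],
  "fingers": 0.0
}}

```text
time: 20.95
tool_pos: [0.5679, -0.0127, 0.1718]
tool_rot: [0.91, 0.015, 0.413, -0.025]
contact_force: [-0.9, 0.7, 1.5]
gripper_width: 0.173
```

```bash
python3 st.py; python3 - <<'E'
from h import *
_,_,s0=tool(); print(s0['contact_force'])
C=cam('wrist'); w=viewer.grab_frame('wrist'); cv2.imwrite('pics/w7.png',w)
hs=cv2.cvtColor(w,cv2.COLOR_BGR2HSV); red=cv2.inRange(hs,(0,150,60),(8,255,255))|cv2.inRange(hs,(172,150,60),(179,255,255))
c=big(red); print(cv2.boundingRect(c),cv2.fitEllipse(c))
e=cv2.fitEllipse(c)
print('disc ctr',onplane(C,e[0],.23).round(4))
for y in (-.012,.1,.14,.16): print(y,proj(C,(.6195+.059*(y+.01),y,.23)).round(1))
t=viewer.grab_frame('side')
cv2.imwrite('pics/v7.png',np.hstack([cv2.resize(t[120:240,200:300],(320,384),interpolation=cv2.INTER_CUBIC),w[:,30:500]]))
E
```

```text
[ 0.5679 -0.0127  0.1718] 
 [[ 0.658  0.057  0.751]
 [-0.033  0.998 -0.047]
 [-0.752  0.007  0.659]] [-0.199 -0.416  2.264  0.178  0.588 -1.822] lean 41.2 az_x -2.8 az_y 86.7 y tilt 0.38
[-0.87286666  0.68862636  1.49707028]
(88, 287, 26, 34) ((100.0345230102539, 303.22705078125), (20.870027542114258, 33.702178955078125), 27.347814559936523)
disc ctr [0.3509 0.0381 0.23  ]
-0.012 [263.7 405.7]
0.1 [476.7 403.7]
0.14 [552.3 403. ]
0.16 [590.  402.6]
```

View pics/v7.png

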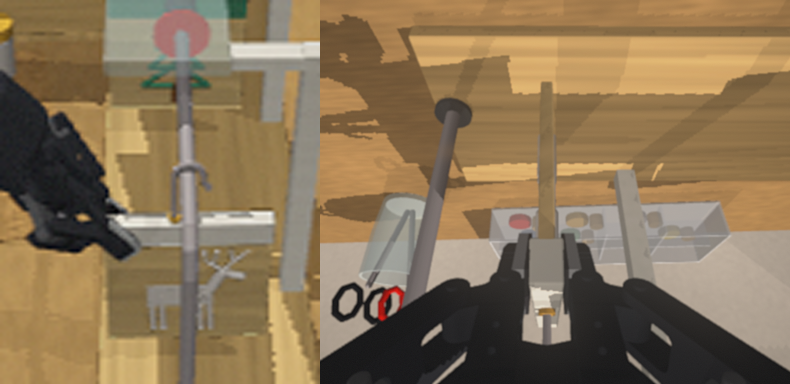

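```bash
python3 - <<'E'
from h import *
K,r,t=cam('wrist'); p,M,_=tool()
o=-r.T@t; oc=M.T@(o-p); rc=r@M   # cam in tool frame
p1=np.array([.4973,-.0097,.2565]); M1=M
r1=rc@M1.T; o1=p1+M1@oc; C=(K,r1,-r1@o1)
print('check',proj(C,(.5686,-.0175,.184)).round(1),'was 250.8 205.1')
v=cv2.imread('pics/v6.png'); w=v[:,320:]; hs=cv2.cvtColor(w,cv2.COLOR_BGR2HSV)
red=cv2.inRange(hs,(0,130,50),(10,255,255))|cv2.inRange(hs,(170,130,50),(179,255,255)); red[:,:380]=0
c=big(red); e=cv2.fitEllipse(c); print(cv2.boundingRect(c),e)
print('disc centre',onplane(C,(e[0][0]+30,e[0][1]),.23).round(4))
x,y,ww,h=cv2.boundingRect(c)
row=275; print(w[268:290:3,395:425:3].tolist() if 0 else '')
for q in ((735-320+30,278),(552-320+30,283)): print(q,onplane(C,q,.23).round(4))
for yy in(.14,.15,.16): print(yy,proj(C,(.6195+.059*(yy+.01),yy,.23)).round(1))
E
```

```text
check [250.7 205. ] was 250.8 205.1
(408, 251, 40, 53) ((427.78533935546875, 276.4107971191406), (35.73040008544922, 51.358253479003906), 155.788330078125)
disc centre [0.6257 0.1582 0.23  ]

(445, 278) [0.6301 0.1495 0.23  ]
(262, 283) [ 0.6334 -0.0117  0.23  ]
0.14 [434.8 277.7]
0.15 [446.2 277.6]
0.16 [457.6 277.6]
```

The disc face is at world y ≈ 0.150–0.153, so contact should come after about 0.165 m of travel. I'll slide along the rail at about 0.1 m/s in stages, watching the forces.

Request:
{"api": "drive_tool", "payload": {
  "plan": [
    [0,0.005,0,0],
    [0.0001,0.015,0,0],
    [0.0002,0.025,-0.0001,0],
    [0.0002,0.035,-0.0001,0],
    [0.0002,0.035,-0.0001,0]
  ]
}}

```text
time: 21.55
tool_pos: [0.5698, 0.0235, 0.1717]
tool_rot: [0.91, 0.014, 0.413, -0.024]
contact_force: [-0.6, 2.9, 2.1]
gripper_width: 0.175
```

Request:
{"api": "drive_tool", "payload": {
  "plan": [
    [0,0.005,0,0],
    [0.0001,0.015,0,0],
    [0.0002,0.025,-0.0001,0],
    [0.0002,0.035,-0.0001,0],
    [0.0002,0.035,-0.0001,0]
  ]
}}

```text
time: 22.05
tool_pos: [0.572, 0.058, 0.1717]
tool_rot: [0.91, 0.015, 0.413, -0.024]
contact_force: [-0.6, 1.4, 2.5]
gripper_width: 0.176
```

```bash
python3 st.py; python3 - <<'E'
from h import *
_,_,s0=tool(); print(s0['contact_force'],s0['ft_torque'])
t=viewer.grab_frame('side'); p=viewer.grab_frame('top'); cv2.imwrite('pics/s8.png',t)
cv2.imwrite('pics/v8.png',np.hstack([cv2.resize(t[95:215,185:285],(450,540),interpolation=cv2.INTER_CUBIC),cv2.copyMakeBorder(cv2.resize(p[140:230,200:260],(350,525),interpolation=cv2.INTER_CUBIC),0,15,0,0,cv2.BORDER_CONSTANT)]))
E
```

```text
[0.572  0.058  0.1717] 
 [[ 0.658  0.056  0.751]
 [-0.032  0.998 -0.046]
 [-0.753  0.007  0.658]] [-0.02  -0.385  2.242 -0.035  0.567 -1.51 ] lean 41.2 az_x -2.8 az_y 86.8 y tilt 0.38
[-0.64301129  1.39429621  2.51317638] [0.07418545 0.05049299 0.26313312]
```

View pics/v8.png

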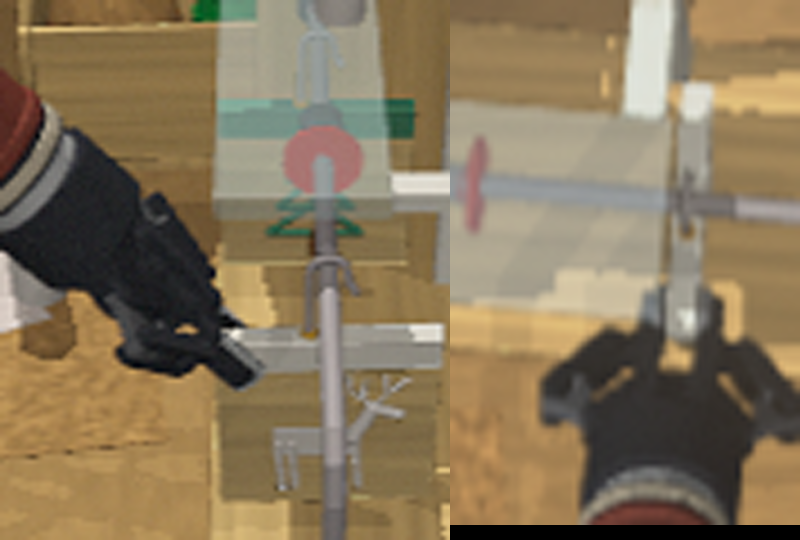

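The gripper body clears the ledge front and the plaque hangs straight in the grip. Continuing to about 20 mm short of the disc.

Request:
{"api": "drive_tool", "payload": {
  "plan": [
    [-0.0004,0.005,0.0003,0],
    [-0.0003,0.015,0.0003,0],
    [-0.0002,0.025,0.0002,0],
    [-0.0002,0.035,0.0002,0],
    [-0.0002,0.035,0.0002,0]
  ]
}}

```text
time: 22.65
tool_pos: [0.5738, 0.0927, 0.1718]
tool_rot: [0.91, 0.015, 0.413, -0.024]
contact_force: [0.9, 1.6, 1.6]
gripper_width: 0.176
```

Request:
{"api": "drive_tool", "payload": {
  "plan": [
    [0,0.005,0,0],
    [0.0001,0.015,0,0],
    [0.0002,0.025,0,0],
    [0.0002,0.035,-0.0001,0],
    [0.0002,0.035,-0.0001,0],
    [0.0002,0.035,-0.0001,0]
  ]
}}

```text
time: 23.25
tool_pos: [0.5758, 0.1272, 0.1719]
tool_rot: [0.91, 0.015, 0.413, -0.024]
contact_force: [-0.3, 2.0, -0.3]
gripper_width: 0.177
```

```bash
python3 st.py; python3 - <<'E'
from h import *
_,_,s0=tool(); print(s0['contact_force'],s0['ft_torque'])
t=viewer.grab_frame('side'); p=viewer.grab_frame('top'); cv2.imwrite('pics/s9.png',t); cv2.imwrite('pics/t9.png',p)
cv2.imwrite('pics/v9.png',np.hstack([cv2.resize(t[85:165,215:275],(420,560),interpolation=cv2.INTER_CUBIC),cv2.resize(p[150:206,190:228],(380,560),interpolation=cv2.INTER_CUBIC)]))
E
```

```text
[0.5758 0.1272 0.1719] 
 [[ 0.657  0.056  0.752]
 [-0.032  0.998 -0.047]
 [-0.753  0.006  0.658]] [ 0.149 -0.322  2.195 -0.241  0.573 -1.207] lean 41.1 az_x -2.8 az_y 86.8 y tilt 0.37
[-0.25393178  1.96906198 -0.25651046] [0.08620772 0.27928169 0.31753963]
```

View pics/v9.png

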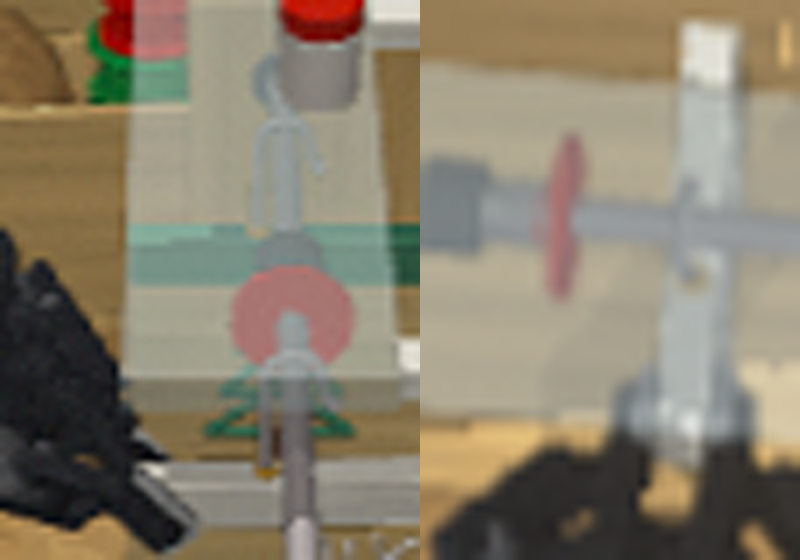

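About 25 mm remains, going by the top view (disc face at crop x 583, wire at 677). I'll creep in small steps and read the force at each.

Request:
{"api": "drive_tool", "payload": {
  "plan": [
    [0,0.005,0,0],
    [0,0.01,0,0],
    [0.0001,0.016,0,0],
    [0.0001,0.016,0,0],
    [0.0001,0.016,0,0]
  ]
}}

```text
time: 23.85
tool_pos: [0.5768, 0.1437, 0.172]
tool_rot: [0.91, 0.015, 0.413, -0.024]
contact_force: [0.3, 1.5, -0.5]
gripper_width: 0.178
```

Request:
{"api": "drive_tool", "payload": {
  "plan": [
    [0,0.001,0,0],
    [0,0.003,0,0],
    [0,0.003,0,0]
  ]
}}

```text
time: 24.15
tool_pos: [0.577, 0.1462, 0.172]
tool_rot: [0.91, 0.015, 0.413, -0.025]
contact_force: [0.1, 0.5, -0.1]
gripper_width: 0.177
```

Request:
{"api": "drive_tool", "payload": {
  "plan": [
    [0,0.001,0,0],
    [0,0.003,0,0],
    [0,0.003,0,0]
  ]
}}

```text
time: 24.45
tool_pos: [0.5772, 0.1492, 0.172]
tool_rot: [0.91, 0.015, 0.413, -0.025]
contact_force: [-0.5, 0.3, -0.6]
gripper_width: 0.179
```

Request:
{"api": "drive_tool", "payload": {
  "plan": [
    [0,0.001,0,0],
    [0,0.003,0,0],
    [0,0.003,0,0]
  ]
}}

```text
time: 24.75
tool_pos: [0.5773, 0.1524, 0.172]
tool_rot: [0.91, 0.015, 0.413, -0.024]
contact_force: [-0.7, -0.2, -1.3]
gripper_width: 0.177
```

```bash
cat > look.py <<'E'
from h import *
import sys
f=[];p,M,s=tool()
t=viewer.grab_frame('side'); f.append(status.state()['contact_force']); q=viewer.grab_frame('top'); f.append(status.state()['contact_force'])
print(p.round(4),np.mean(f,0).round(2))
n=sys.argv[1]; cv2.imwrite(f'pics/s{n}.png',t); cv2.imwrite(f'pics/t{n}.png',q)
S=cam('side');T=cam('top')
def red(i,roi):
    a=i[roi[1]:roi[3],roi[0]:roi[2]].astype(float); w=np.clip(a[...,2]-a[...,1]-25,0,None); yy,xx=np.mgrid[roi[1]:roi[3],roi[0]:roi[2]]
    return (w*xx).sum()/w.sum(),(w*yy).sum()/w.sum()
for k in (9,n):
    a=cv2.imread(f'pics/t{k}.png'); c=red(a,(198,155,214,186)); print(k,'disc top centroid',np.round(c,2),onplane(T,c,.23).round(4)[:2])
E
python3 look.py 10
```

```text
[0.5773 0.1524 0.172 ] [ 0.35  0.56 -1.52]
9 disc top centroid [203.78 170.98] [0.629  0.1585]
10 disc top centroid [203.7  171.08] [0.6287 0.1587]
```

Request:
{"api": "drive_tool", "payload": {
  "plan": [
    [0.0008,0.001,-0.0006,0],
    [0.0008,0.003,-0.0006,0],
    [0.0008,0.003,-0.0006,0]
  ]
}}

```text
time: 25.15
tool_pos: [0.578, 0.1554, 0.1718]
tool_rot: [0.91, 0.015, 0.413, -0.024]
contact_force: [0.0, 0.1, 0.6]
gripper_width: 0.178
```

Request:
{"api": "drive_tool", "payload": {
  "plan": [
    [0,0.001,0,0],
    [0,0.003,0,0],
    [0,0.003,0,0]
  ]
}}

```text
time: 25.45
tool_pos: [0.5782, 0.1583, 0.1717]
tool_rot: [0.91, 0.015, 0.413, -0.024]
contact_force: [-0.3, -2.0, 2.7]
gripper_width: 0.179
```

```bash
python3 look.py 11; python3 - <<'E'
from h import *
t=cv2.imread('pics/s11.png');p=cv2.imread('pics/t11.png')
cv2.imwrite('pics/v11.png',np.hstack([cv2.resize(t[85:165,215:275],(420,560),interpolation=cv2.INTER_CUBIC),cv2.resize(p[150:206,190:228],(380,560),interpolation=cv2.INTER_CUBIC)]))
E
```

```text
[0.5782 0.1583 0.1717] [ 0.5  -1.36  2.09]
9 disc top centroid [203.78 170.98] [0.629  0.1585]
11 disc top centroid [202.71 171.26] [0.6281 0.1615]
```

The disc moved about 3 mm, so the hook has met it. I'll ease back about 2 mm so the disc is only lightly pressed, relieve the down-load, and check before letting go.

Request:
{"api": "drive_tool", "payload": {
  "plan": [
    [-0.0003,-0.0007,0.0003,0],
    [-0.0003,-0.0014,0.0003,0],
    [-0.0003,-0.002,0.0003,0],
    [-0.0003,-0.002,0.0003,0],
    [-0.0003,-0.002,0.0003,0]
  ]
}}

```text
time: 26.05
tool_pos: [0.5778, 0.1563, 0.1717]
tool_rot: [0.91, 0.015, 0.413, -0.024]
contact_force: [0.6, 2.8, 0.8]
gripper_width: 0.174
```

```bash
python3 look.py 12
```

```text
[0.5778 0.1563 0.1717] [-0.04  3.17  0.93]
9 disc top centroid [203.78 170.98] [0.629  0.1585]
12 disc top centroid [203.32 171.43] [0.6277 0.1598]
```

Request:
{"api": "drive_tool", "payload": {
  "plan": [
    [0,0.0005,0,0],
    [0,0.001,0,0],
    [0,0.001,0,0]
  ]
}}

```text
time: 26.45
tool_pos: [0.5778, 0.1568, 0.1717]
tool_rot: [0.91, 0.015, 0.413, -0.025]
contact_force: [-1.0, -1.1, 1.8]
gripper_width: 0.174
```

```bash
python3 look.py 13
```

```text
[0.5778 0.1568 0.1717] [-0.47 -0.2   2.18]
9 disc top centroid [203.78 170.98] [0.629  0.1585]
13 disc top centroid [203.22 171.67] [0.627 0.16 ]
```

Request:
{"api": "drive_tool", "payload": {
  "plan": [
    [-0.0002,0,0.0002,0],
    [-0.0002,0,0.0002,0],
    [-0.0002,0,0.0002,0],
    [-0.0002,0,0.0002,0]
  ],
  "fingers": 0.022
}}

```text
time: 26.95
tool_pos: [0.5776, 0.157, 0.1715]
tool_rot: [0.91, 0.015, 0.414, -0.025]
contact_force: [0.0, 0.2, 0.2]
gripper_width: 0.261
```

Request:
{"api": "drive_tool", "payload": {
  "plan": [
    [0,0,0,0],
    [0,0,0,0],
    [0,0,0,0],
    [0,0,0,0]
  ],
  "fingers": 0.05
}}

```text
time: 27.35
tool_pos: [0.5778, 0.1571, 0.172]
tool_rot: [0.91, 0.015, 0.413, -0.025]
contact_force: [0.1, 0.2, 0.8]
gripper_width: 0.586
```

```bash
python3 look.py 14
```

```text
[0.5778 0.1571 0.172 ] [0.2  0.75 0.51]
9 disc top centroid [203.78 170.98] [0.629  0.1585]
14 disc top centroid [203.35 171.39] [0.6278 0.1597]
```

Request:
{"api": "drive_tool", "payload": {
  "plan": [
    [-0.01,0,-0.003,0],
    [-0.025,0,-0.006,0],
    [-0.05,0,-0.01,0],
    [-0.085,0,-0.012,0],
    [-0.13,0,-0.012,0],
    [-0.17,0,-0.012,0],
    [-0.17,0,-0.012,0]
  ]
}}

```text
time: 28.15
tool_pos: [0.4571, 0.1642, 0.3]
tool_rot: [0.913, 0.016, 0.408, -0.023]
contact_force: [0.6, -0.0, 1.9]
gripper_width: 0.589
```

```bash
python3 look.py 15; python3 - <<'E'
from h import *
# plaque geometry after release: white batten and hook in side & top views
C=cam('wrist');w=viewer.grab_frame('wrist');cv2.imwrite('pics/w15.png',w)
S=cam('side');T=cam('top');t=cv2.imread('pics/s15.png');q=cv2.imread('pics/t15.png')
for n,i,cm in(('s',t,S),('t',q,T),('w',w,C)):
    hs=cv2.cvtColor(i,cv2.COLOR_BGR2HSV)
    print(n,'pred batten ends (aligned, hook y .152)')
    u=np.array([.998,-.059,0]);h=np.array([.629,.152,.0])
    for a in(-.065,.065): print(proj(cm,h+a*u+[0,0,.184]).round(1),proj(cm,h+a*u+[0,0,.0523]).round(1))
hs=cv2.cvtColor(w,cv2.COLOR_BGR2HSV); m=cv2.inRange(hs,(0,0,140),(179,60,255))
cs=[c for c in cv2.findContours(m,cv2.RETR_EXTERNAL,cv2.CHAIN_APPROX_NONE)[0] if cv2.contourArea(c)>40]
for c in cs: print(cv2.boundingRect(c),[np.round(v,1) for v in cv2.minAreaRect(c)[1:]] )
E
```

```text
[0.4571 0.1642 0.3   ] [ 0.05 -0.45 -0.72]
9 disc top centroid [203.78 170.98] [0.629  0.1585]
15 disc top centroid [203.36 171.46] [0.6276 0.1597]
s pred batten ends (aligned, hook y .152)
[231.3 145.5] [232.4 181.3]
[279.  145.2] [276.5 181. ]
t pred batten ends (aligned, hook y .152)
[205.6 194.7] [209.8 197.5]
[209.6 151.1] [213.4 157.4]
w pred batten ends (aligned, hook y .152)
[253.4 188.8] [252.9  95.3]
[253.8 239.2] [253.4 160.6]
(386, 363, 18, 21) [array([26.2, 10.4]), np.float64(53.1)]
(360, 356, 22, 28) [array([27., 21.]), np.float64(90.0)]
(495, 354, 17, 16) [array([15., 16.]), np.float64(90.0)]
(110, 342, 42, 42) [array([41., 41.]), np.float64(90.0)]
(196, 262, 121, 82) [array([ 81., 120.]), np.float64(90.0)]
(70, 245, 9, 7) [array([6., 8.]), np.float64(90.0)]
(16, 236, 9, 14) [array([13.,  8.]), np.float64(90.0)]
(0, 215, 169, 155) [array([154., 168.]), np.float64(90.0)]
(344, 199, 168, 144) [array([143., 167.]), np.float64(90.0)]
(38, 153, 321, 99) [array([ 98., 320.]), np.float64(90.0)]
```

Request:
{"api": "drive_tool", "payload": {
  "plan": [
    [-0.03,0,-0.03,0],
    [-0.03,0,-0.03,0],
    [-0.03,0,-0.03,0],
    [-0.03,0,-0.03,0],
    [-0.03,0,-0.03,0],
    [-0.03,0,-0.03,0],
    [-0.03,0,-0.03,0],
    [-0.03,0,-0.03,0]
  ]
}}

```text
time: 29.1
tool_pos: [0.415, 0.1655, 0.2947]
tool_rot: [0.91, 0.015, 0.413, -0.025]
contact_force: [0.3, 0.3, -0.1]
gripper_width: 0.583
```

```bash
python3 look.py 16; python3 - <<'E'
from h import *
I={k:cv2.imread(f'pics/{k}.png') for k in('s0','t0','s13','s15','s16','t13','t15','t16','s9','t9')}
def shift(a,b,roi):
    x0,y0,x1,y1=roi; tp=cv2.resize(I[a][y0:y1,x0:x1],None,fx=8,fy=8,interpolation=cv2.INTER_CUBIC); se=cv2.resize(I[b][y0-5:y1+5,x0-5:x1+5],None,fx=8,fy=8,interpolation=cv2.INTER_CUBIC)
    r=cv2.matchTemplate(se,tp,cv2.TM_CCOEFF_NORMED);_,m,_,l=cv2.minMaxLoc(r); return (l[0]/8-5,l[1]/8-5,round(m,3))
for n,roi in(('side far batten',(262,138,284,156)),('side panel bottom',(238,165,280,186)),('side far bottom corner',(262,170,284,188))):
    for a,b in(('s13','s15'),('s15','s16')): print(n,a,b,shift(a,b,roi))
for n,roi in(('top far batten',(203,146,216,166)),('top near batten',(200,178,214,188))):
    for a,b in(('t13','t15'),('t15','t16')): print(n,a,b,shift(a,b,roi))
for n,roi in(('tree top',(155,165,172,196)),('star top',(365,190,392,240))): print(n,shift('t0','t16',roi))
for n,roi in(('tree hook',(245,85,265,108)),('star',(185,330,262,375))): print(n,shift('s0','s16',roi))
E
```

```text
[0.415  0.1655 0.2947] [ 0.14  0.06 -0.15]
9 disc top centroid [203.78 170.98] [0.629  0.1585]
16 disc top centroid [203.36 171.44] [0.6277 0.1597]
side far batten s13 s15 (0.0, 0.125, 0.963)
side far batten s15 s16 (0.0, 0.0, 0.996)
side panel bottom s13 s15 (0.0, 0.25, 0.971)
side panel bottom s15 s16 (0.0, 0.0, 0.997)
side far bottom corner s13 s15 (0.125, 0.75, 0.826)
side far bottom corner s15 s16 (0.125, 0.0, 0.978)
top far batten t13 t15 (0.5, 0.125, 0.985)
top far batten t15 t16 (0.0, 0.0, 1.0)
top near batten t13 t15 (0.125, 0.125, 0.925)
top near batten t15 t16 (0.0, 0.0, 0.998)[ WARN:0@0.466] global loadsave.cpp:275 findDecoder imread_('pics/s0.png'): can't open/read file: check file path/integrity
[ WARN:0@0.467] global loadsave.cpp:275 findDecoder imread_('pics/t0.png'): can't open/read file: check file path/integrity
Traceback (most recent call last):
TypeError: 'NoneType' object is not subscriptable
```

```bash
python3 - <<'E'
from h import *
I={k:cv2.imread(f'pics/{k}.png').astype(float) for k in('top0','side0','t9','t10','t11','t12','t13','t16','s16')}
T=cam('top')
for k in('top0','t9','t10','t11','t12','t13','t16'):
    o=[]
    for r0,r1 in((162,168),(175,181)):
        a=I[k][r0:r1,196:214]; w=np.clip(a[...,2]-a[...,1]-25,0,None); o.append((w*np.arange(196,214)).sum()/w.sum())
    print(k,np.round(o,2))
a=I['t16']; print('row 172 B,R-G', [(x,int(a[172,x,0]),int(a[172,x,2]-a[172,x,1])) for x in range(200,216)])
def shift(a,b,roi):
    x0,y0,x1,y1=roi; u=lambda m:cv2.resize(m.astype(np.float32),None,fx=8,fy=8,interpolation=cv2.INTER_CUBIC)
    r=cv2.matchTemplate(u(I[b][y0-5:y1+5,x0-5:x1+5]),u(I[a][y0:y1,x0:x1]),cv2.TM_CCOEFF_NORMED);_,m,_,l=cv2.minMaxLoc(r); return (l[0]/8-5,l[1]/8-5,round(m,3))
for n,roi in(('tree top',(155,165,172,196)),('star top',(365,190,392,240))): print(n,shift('top0','t16',roi))
for n,roi in(('tree hook',(245,85,265,108)),('star',(185,330,262,375))): print(n,shift('side0','s16',roi))
E
```

```text
top0 [204.29 203.47]
t9 [204.32 203.51]
t10 [204.28 203.5 ]
t11 [203.37 202.54]
t12 [204.11 203.19]
t13 [204.02 203.  ]
t16 [204.1 203.2]
row 172 B,R-G [(200, 142, 9), (201, 136, 18), (202, 124, 34), (203, 115, 51), (204, 113, 32), (205, 151, 1), (206, 150, -4), (207, 153, -4), (208, 155, -5), (209, 154, -4), (210, 154, -4), (211, 152, -3), (212, 153, -3), (213, 153, -3), (214, 152, -3), (215, 153, -4)]
tree top (0.0, 0.0, 0.999)
star top (0.0, 0.0, 0.855)
tree hook (0.0, 0.0, 0.998)
star (0.0, 0.0, 0.995)
```

The disc sits about 0.7 mm short of its free position (0.2–0.3 px), so the hook is bearing on it. Nothing has moved between frames, and the star and tree plaques are unchanged. Handing in.

```bash
python3 -c "
from plant import manip
print(manip.job_done())"
```

```text
the job is handed in; nothing more can be done
None
```

The reindeer plaque now hangs on the drying rail with its hook lightly against the red disc. I handed the job in at about 29 s; it reported no verdict.

I lifted the plaque out of the stand and hung it on the open rail. I released it there with the rail carrying its weight, then regripped it with the gripper leaning back 41°. From there I slid it under the ledge until the hook met the disc, pressed the disc in about 3 mm at most, eased back and let go. The moves only allow a turn about the fingers' axis, so I got the lean by pushing the arm past its reach in free air.

**Last checks:**
- **Disc:** it sits about 0.6–0.9 mm short of its free position in the top view, so the hook is touching it. The spring never came near its 20 mm bottom.
- **Plaque:** it shifted about 1–2 mm on release and showed no motion between the last two looks, about 1 s apart. It hangs within about a degree of where the gripper held it straight.
- **Star and tree plaques:** no measurable shift in either view. The star match in the top view was weaker (0.86); I did not look into why.
- **Robot:** clear of everything, with the outside force near zero. The contact forces I read stayed below about 7 N.

**Less certain:**
- **Sideways force:** while sliding, the force reading showed an unexplained 1–3 N bias along the slide. I therefore judged contact mainly from the disc's movement in the pictures.
- **Final picture:** I had used up my 12 pictures, so the final state was checked from image measurements only, not by eye.

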